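Count to the third gap of the die rack and push the copper die home

ROBOT

A 6-joint arm with a two-finger parallel gripper is mounted at the origin on the work surface. World frame = base frame: x ahead of the robot, y to its left, z up, the work surface at z = 0. Lengths are in m, angles in rad, forces in N, time in s.
With the tool pointing down it reaches from about 0.35 to 0.725 m from the base axis. Payload 4.3 kg.
Tool frame: the origin (TCP) lies midway between the tips of the shut fingers; the grasp point (between the pads) lies 19 mm behind it; x points along the fingers, y is the direction in which the jaws open and shut, and the axes are right-handed (so a half turn about x gives the same grasp; the last joint's range is limited). The gripper opens to 85 mm and grips with 20 to 120 N. Pads are 22 mm wide; open, the fingers measure 114 mm over their backs; the gripper's body (76 mm by 85 mm) begins 54 mm behind the grasp point. The pads swing forward as they close: fully open they stand 13 mm farther back than shut.
Start: joints at [-1.424, 0.377, 0.081, 1.274, 0, 1.46], TCP at [0.146, -0.556, 0.231] pointing down, gripper open.
Joint ranges: [-2.72, 2.72], [-0.84, 1.66], [-1.02, 1.22], [-1.77, 2.12], [-1.37, 1.28], [-3.14, 3.14]. Speed limits (rad/s): [2.57, 2.57, 3.14, 3.14, 3.14, 3.14].

INTERFACE

Orientations are given as a unit quaternion [x, y, z, w].
In Python, from station import get_state, capture, camera_info, hand_in, masks_of, spot_point gives the robot as it stands.
- The arm moves only by the tool drive_tool, never from a script. Its arguments are lists of equal length, an entry for each row: "delta_rot": the turn, a rotation vector about the world's x, y, z in units of 60 degrees (1.0 is 60 degrees), a list of three; "translation": the shift along the world's x, y, z in units of 300 mm (1.0 is 300 mm), a list of three; "fingers": the closure, from -1 (fully open) to 1 (shut). A call has exactly 10 rows; each row is the pose to reach, as a shift and turn from the pose commanded when the call began; what a row does not reach only later rows make up. A row lasts 1/10 s, in which the tool goes at most 50 mm and 8.59 degrees, less where a joint would pass 70% of its speed; a pose out of reach is approached as far as the arm can. A call with a number of a shift or a turn outside -1 to 1 is refused whole. A call with a gripper value outside its range is refused whole. The fingers move at their own pace and stop on an object; "force" is the grip in N (left out, the last holds). Time passes only in rows, so rows that repeat a pose let the fingers close, or fill a call up. It gives the time, the measured TCP pose, the force and the opening at its end, in the units of the state.
- get_state(): the state, without advancing time (a new reading comes with each control period).
- capture(name): name is "side" or "top"; returns (picture, depth): 384x512x3 uint8, blue, green, red; 384x512 float32, m along the optical axis (not along the pixel's ray), 0 where there is no reading.
- camera_info(name): a dict with "camera_matrix" (3x3 intrinsics, pixels), "k1" (the pictures are not rectified: a ray, as slopes to the right and down, at radius r is drawn at 1 + k1 r^2 times it, then the intrinsics apply), "world_to_cam" (4x4, takes a point from world to camera coordinates). Camera axes: x right, y up, looking along -z (the intrinsics and any distortion apply to the point x, -y, -z); pixel columns grow to the right and rows downward; lengths in m; the calibration is good to about 2 mm. A picture is of the moment at which its call begins. camera_info takes no time and is no camera call.
- hand_in(): hands the job in, once; it reports no verdict.
Trained networks look in the newest picture that a camera, given by its name, has taken for a name from the list of things; names that differ only in an ending like _2 or _b are one class to them, and where a whole thing is asked for, a point or a joint stands for the part that bears it (a point fixed in the world has none). Each returns a list of dicts, best first, with "confidence" (0 to 1); they miss things now and then, are a little off and sometimes report something else, mostly with a low value. They report only what shows in the picture. A call takes as long as a camera call. They do not tell look-alikes from the thing itself.
- masks_of(thing, camera): "pixels" (384x512 bool, what is visible of it).
- spot_point(thing, camera): "centre" ([x, y, z] in m, in world coordinates, good to about 4 mm: a listed point, or the origin of a listed thing).
The state is a dict: "time": time; "joint_positions": joint angles; "qd": joint speeds; "effort": joint torques, N m; "tcp_pos": TCP position; "orientation": TCP orientation; "ft_force": force on the tool from outside, world axes, zero at the start; "torque": the same for the moment, N m; "width": finger opening in m.
Only numpy, scipy, OpenCV 4.12 (cv2) and the standard library are available. Lean on these libraries where they do the work, as an engineer would, in place of code of your own. Each camera call takes 0.05 s, during which the arm holds its last target. There are 200 camera calls.

TASK

Starting on the brass end of the die rack, run a fingertip along the tops of the dividers, touching the brass end and then each divider in turn, until you reach the far side of the third gap (count every gap, also an occupied one). Then push the loose copper die over the bench into that third gap, fully home against the back board; only push it, never lift it. Leave the grey dies, the bottle and the maul where they are.

Things in the scene. Friction and masses are not known exactly. Their poses are not given: they have to be found in the camera images.
- rack: dark wooden die rack, fixed. Origin on the bench at its middle; x from the open front to the back board, y along the row (left from the robot), z up. Back board 284 mm long, 46 high, front face at x = +30 mm. Seven dividers 46 mm apart (end, div1..div5, end) reach forward to x = -30; tops level, 40 mm up. Six 38 mm gaps, open to front and top, no floor, centres y = +115, +69, +23, -23, -69, -115.
- div1: dark wooden divider of the rack, number 1 of 5 counted from the rack's left (+y) side; upright, 8 mm thick (along the rack's y), 60 mm deep, 40 mm high, rounded nose towards the robot; origin at its underside, in the middle of its depth and thickness. Fixed to the rack, at +92 mm along the rack's y.
- div2: dark wooden divider of the rack, number 2 of 5 counted from the rack's left (+y) side; upright, 8 mm thick (along the rack's y), 60 mm deep, 40 mm high, rounded nose towards the robot; origin at its underside, in the middle of its depth and thickness. Fixed to the rack, at +46 mm along the rack's y.
- div3: dark wooden divider of the rack, number 3 of 5 counted from the rack's left (+y) side; upright, 8 mm thick (along the rack's y), 60 mm deep, 40 mm high, rounded nose towards the robot; origin at its underside, in the middle of its depth and thickness. Fixed to the rack, at +0 mm along the rack's y.
- div4: dark wooden divider of the rack, number 4 of 5 counted from the rack's left (+y) side; upright, 8 mm thick (along the rack's y), 60 mm deep, 40 mm high, rounded nose towards the robot; origin at its underside, in the middle of its depth and thickness. Fixed to the rack, at -46 mm along the rack's y.
- div5: dark wooden divider of the rack, number 5 of 5 counted from the rack's left (+y) side; upright, 8 mm thick (along the rack's y), 60 mm deep, 40 mm high, rounded nose towards the robot; origin at its underside, in the middle of its depth and thickness. Fixed to the rack, at -92 mm along the rack's y.
- brass_end: shiny brass end divider of the rack, same shape as the wooden ones (8 mm thick, 60 mm deep, 40 mm high, origin at the middle of its underside). Fixed. It stands at one end of the row, at +138 or -138 mm along the rack's y: which end varies. Gaps are counted from the brass end.
- black_end: black plastic end divider of the rack, same shape as the wooden ones (8 mm thick, 60 mm deep, 40 mm high, origin at the middle of its underside). Fixed. It stands at one end of the row, at +138 or -138 mm along the rack's y: which end varies. Gaps are counted from the brass end.
- die_center (a point): centre (10 mm above the bench) of the copper die, 70 mm long (its x), 24 mm wide (its y), 20 mm high, front end (+x) rounded to a half circle, rear end square; raised brass star on top; about 0.33 kg, loose, flat on the bench in front of the rack, its length roughly towards the rack. It slides on the bench itself into a gap.
- die: the same copper die; origin at the middle of its underside, x along its length (towards the rack), z up. Home in a gap its front end touches the back board, its centre is at x = -5 mm in the rack's frame and its rear end sticks out 10 mm in front of the dividers.
- grey_die_a_center (a point): centre (10 mm above the bench) of a loose grey aluminium die with three bars on top, 70 x 24 x 20 mm, same shape as the copper one, already home in the second gap from the rack's left (+y) end. Leave it alone.
- grey_die_b_center (a point): centre (10 mm above the bench) of a loose grey aluminium die with three bars on top, 70 x 24 x 20 mm, same shape as the copper one, already home in the second gap from the rack's right (-y) end. Leave it alone.
- paint: amber bottle of edge paint with a black cap, 44 mm across, 85 mm high, standing loose at one side; origin at the middle of its underside. Leave it alone.
- maul: small maul standing on its white head (60 mm across), wooden handle up, 133 mm high, loose at one side; origin at the middle of its underside. Leave it alone.
Mind the look-alikes: they are no part of the job. Of the things shaped like the die, the copper one is meant.

How it is judged:
By the outcome, as a careful person would: the job done as asked, in the order asked, and still so for the second after the job is handed in, with the robot touching nothing.
It also fails if it takes over 70 s, if anything falls off the work surface, if the arm or the gripper's body presses on something with over 40 N, if the wrist force passes 120 N, or if a joint passes its speed limit or range.

## Working session

There is one attempt and no reset: what is moved stays moved. The work goes in short steps, Python scripts to look and compute and a tool call to move; the robot and the scene stay as the last step left them, time stands still between calls to the robot, and variables do not carry over. Pictures are saved under pics/ and viewed, about 8 in all and at most 12, crops included, and the job is handed in when it is done.

Besides the shell and the picture viewer there is one more tool, called after "Emit:" by a JSON object that holds its "name" and its "arguments". drive_tool: Moves the arm, as the interface text tells. Shifts and turns lie within -1 to 1; 1 stands for 300 mm of shift or 60 degrees of turn. Its arguments: {"type":"object","properties":{"delta_rot":{"type":"array"},"translation":{"type":"array"},"fingers":{"type":"array"},"force":{"type":"number"}},"required":["delta_rot","translation","fingers"]}

```bash
ls; mkdir -p pics
cat > h.py <<'E'
import numpy as np,cv2
from station import *
def px2w(cam,u,v,depth=None,z=None):
    ci=camera_info(cam);K=np.array(ci["camera_matrix"]);k=ci["k1"]
    T=np.linalg.inv(np.array(ci["world_to_cam"]))
    d=cv2.undistortPoints(np.array([[[u,v]]],float),K,np.array([k,0,0,0.]))[0,0]
    r=np.array([d[0],-d[1],-1.])
    o=T[:3,3];w=T[:3,:3]@r
    s=depth if depth is not None else (z-o[2])/w[2]
    return o+s*w
E
python3 - <<'E'
from h import *
for c in("top","side"):
    p,d=capture(c);cv2.imwrite(f"pics/{c}0.png",p);np.save(f"{c}d.npy",d)
    ci=camera_info(c);print(c,np.linalg.inv(np.array(ci["world_to_cam"]))[:3,3].round(3))
    for t in("rack","brass_end","black_end","div1","div2","div3","div4","div5","die_center","die","grey_die_a_center","paint","maul"):
        print(t,[(np.round(r["centre"],3).tolist(),round(r["confidence"],2)) for r in spot_point(t,c)][:4])
s=get_state();print(s)
E
```

```text
pics
top [ 0.522 -0.017  0.795]
rack [([0.614, -0.012, -0.002], 0.81), ([0.6, 0.087, 0.0], 0.21)]
brass_end [([0.591, 0.126, -0.001], 0.59)]
black_end []
div1 [([0.617, -0.052, 0.004], 0.59), ([0.6, 0.088, 0.002], 0.53), ([0.609, 0.034, -0.001], 0.52), ([0.633, -0.099, -0.001], 0.52)]
div2 [([0.617, -0.052, 0.004], 0.59), ([0.6, 0.088, 0.002], 0.53), ([0.609, 0.034, -0.001], 0.52), ([0.633, -0.099, -0.001], 0.52)]
div3 [([0.617, -0.052, 0.004], 0.59), ([0.6, 0.088, 0.002], 0.53), ([0.609, 0.034, -0.001], 0.52), ([0.633, -0.099, -0.001], 0.52)]
div4 [([0.617, -0.052, 0.004], 0.59), ([0.6, 0.088, 0.002], 0.53), ([0.609, 0.034, -0.001], 0.52), ([0.633, -0.099, -0.001], 0.52)]
div5 [([0.617, -0.052, 0.004], 0.59), ([0.6, 0.088, 0.002], 0.53), ([0.609, 0.034, -0.001], 0.52), ([0.633, -0.099, -0.001], 0.52)]
die_center [([0.506, -0.024, 0.014], 0.85), ([0.479, 0.115, 0.009], 0.78), ([0.444, -0.12, 0.012], 0.63)]
die [([0.506, -0.026, 0.001], 0.88), ([0.448, -0.128, -0.0], 0.74), ([0.478, 0.117, 0.002], 0.62)]
grey_die_a_center [([0.596, 0.056, 0.008], 0.73)]
paint [([0.557, -0.275, 0.004],
[... 1239 characters left out ...]
0.001], 0.67)]
{'time': 1.4, 'joint_positions': array([-1.42428355e+00,  3.77317342e-01,  8.10177131e-02,  1.27442036e+00,
       -6.99649932e-06,  1.46047835e+00]), 'qd': array([ 3.70942505e-04,  9.69498669e-05, -2.21402565e-04, -6.27519669e-04,
        1.14002875e-03, -2.69190991e-04]), 'effort': array([ 1.76665450e-03, -4.63510966e+01,  2.70153379e+01,  5.11695871e-04,
        5.57684109e-05, -1.74340124e-05]), 'tcp_pos': array([ 0.14605843, -0.55617664,  0.23132633]), 'orientation': array([-0.70128253, -0.09052699,  0.7012865 , -0.09058105]), 'ft_force': array([-0.15860452, -0.56175871,  0.28959849]), 'torque': array([-0.0759307 , -0.02210279, -0.0149673 ]), 'width': 0.08549738545661073}
```

View pics/top0.png

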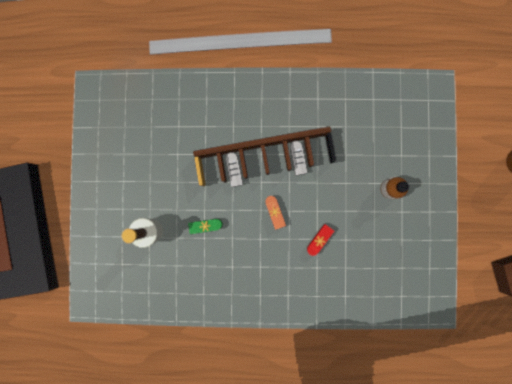

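View pics/side0.png

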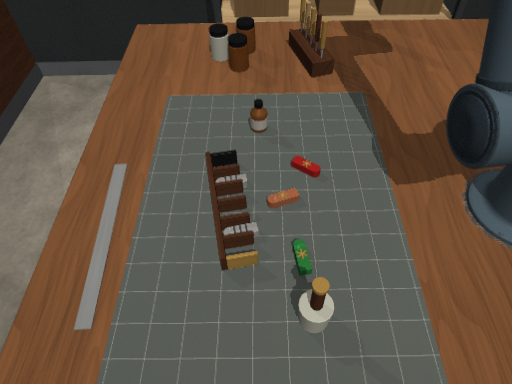

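Top view: brass end at (199,170), black end at (330,149), so gap 3 from the brass end lies between the dividers at (243,163) and (264,160) and is free. The grey dies are at (234,168) and (299,157). The candidates for the die are copper/orange at (275,212), red at (320,240) and green at (205,227). Copper is meant, so I take the orange one.

Run:
```python
from h import *
from scipy.optimize import least_squares
from scipy.spatial.transform import Rotation as R
p,d=capture("top");hsv=cv2.cvtColor(p,cv2.COLOR_BGR2HSV)
m=masks_of("rack","top")[0]["pixels"];vs,us=np.where(m&(d>0))
P=np.array([px2w("top",u,v,d[v,u]) for u,v in zip(us,vs)])
P=P[(P[:,2]>.034)&(P[:,2]<.055)];print(len(P),np.percentile(P[:,2],[10,50,90]))
ys=np.arange(-3,4)*.046
def res(q):
    c,s=np.cos(q[2]),np.sin(q[2]);a=P[:,:2]-q[:2]
    x=a[:,0]*c+a[:,1]*s;y=-a[:,0]*s+a[:,1]*c
    dd=[np.hypot(np.maximum(abs(x)-.03,0),y-k) for k in ys]+[np.hypot(x-.034,np.maximum(abs(y)-.142,0))]
    return np.maximum(np.min(dd,0)-.003,0)*1e3
r=least_squares(res,[.6145,-.009,np.radians(9.86)],loss="soft_l1",diff_step=1e-3,x_scale=[.01,.01,.05])
print("rack",r.x[:2],np.degrees(r.x[2]),"rms",np.sqrt(np.mean(r.fun**2)))
best=None
for e in masks_of("die","top"):
    vs,us=np.where(e["pixels"]);h=np.median(hsv[vs,us,0]);
    W=np.array([px2w("top",u,v,z=.018)[:2] for u,v in zip(us,vs)],np.float32)
    zz=[px2w("top",u,v,d[v,u])[2] for u,v in zip(us,vs) if d[v,u]>0]
    (c,sz,a)=cv2.minAreaRect(W*1000);w,V=np.linalg.eigh(np.cov(W.T));ax=V[:,1]*np.sign(V[0,1])
    print("die hue",h,us.mean(),vs.mean(),c,sz,a,"yaw",np.degrees(np.arctan2(ax[1],ax[0])),"z",np.median(zz),e["confidence"],W.mean(0))
cr=p[130:260,180:350];cv2.imwrite("pics/crop.png",cv2.resize(cr,None,fx=4,fy=4,interpolation=cv2.INTER_CUBIC))
print(R.from_quat(get_state()["orientation"]).as_matrix().round(3))
```

```text
1518 [0.03912786 0.04462129 0.04793464]
rack [ 0.61659489 -0.00510565] 10.586881413327045 rms 1.0899540457782455
die hue 66.0 204.0830945558739 225.63610315186247 (477.2033386230469, 120.16323852539062) (24.433841705322266, 66.54680633544922) 5.932816505432129 yaw -82.51948583135378 z 0.021028091875114174 0.82 [0.47701734 0.12079606]
die hue 1.0 319.3658536585366 239.76718403547673 (449.7166748046875, -118.60942840576172) (29.990421295166016, 69.39636993408203) 55.41189193725586 yaw -35.00682023214345 z 0.020152751635766575 0.8 [ 0.45035547 -0.1195811 ]
die hue 10.0 274.37064676616916 211.56965174129354 (508.1006164550781, -26.16710662841797) (69.78115844726562, 27.409852981567383) 22.226350784301758 yaw 20.346836524033844 z 0.020692614432174017 0.74 [ 0.50793034 -0.02592261]
[[ 0.     0.254 -0.967]
 [-0.    -0.967 -0.254]
 [-1.     0.    -0.   ]]
```

View pics/crop.png

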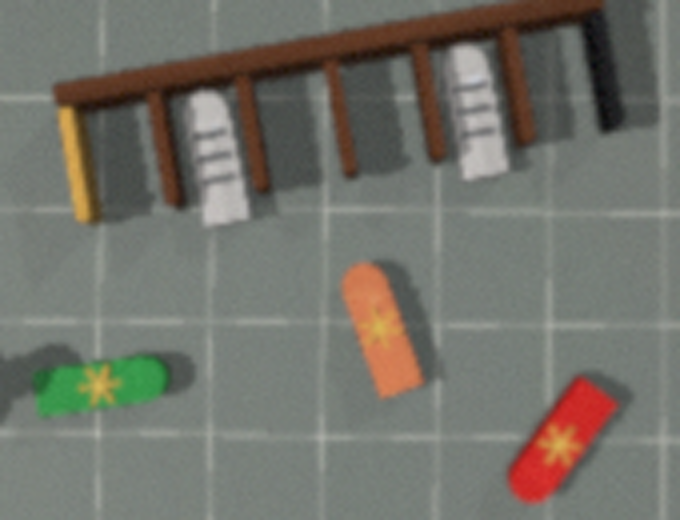

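The crop confirms it: the orange die's star sits at crop (378,327), nose towards the rack, and it lies in front of div3. First move is part of the way over, to see how the last joint behaves.

Emit:
{"name": "drive_tool", "arguments": {"translation": [[0.7,0.9,0],[0.7,0.9,0],[0.7,0.9,0],[0.7,0.9,0],[0.7,0.9,0],[0.7,0.9,0],[0.7,0.9,0],[0.7,0.9,0],[0.7,0.9,0],[0.7,0.9,0]], "delta_rot": [[0,0,-0.075],[0,0,-0.075],[0,0,-0.075],[0,0,-0.075],[0,0,-0.075],[0,0,-0.075],[0,0,-0.075],[0,0,-0.075],[0,0,-0.075],[0,0,-0.075]], "fingers": [1,1,1,1,1,1,1,1,1,1]}}

```text
time: 2.55
tcp_pos: [0.3557, -0.287, 0.2314]
orientation: [-0.704, -0.062, 0.704, -0.063]
ft_force: [-0.2, 0.8, 0.6]
width: 0.0002
```

```bash
cat > g.py <<'E'
from h import *
from scipy.spatial.transform import Rotation as R
s=get_state();Y=R.from_quat(s["orientation"]).as_matrix()[:,1]
print("t",s["time"],"q",s["joint_positions"].round(2),"tcp",s["tcp_pos"].round(4),"jawyaw",np.degrees(np.arctan2(Y[1],Y[0])).round(1),"F",s["ft_force"].round(1),"w",s["width"])
O=np.array([.616,-.006]);a=np.radians(10.4);M=np.array([[np.cos(a),-np.sin(a)],[np.sin(a),np.cos(a)]])
print("tcp in rack",(M.T@(s["tcp_pos"][:2]-O)).round(4))
for n,x,y in(("brass",-.005,.138),("div1",-.005,.092),("div2",-.005,.046),("div3",-.005,0)):
    print(n,((O+M@[x,y]-s["tcp_pos"][:2])/.3).round(3))
E
python3 g.py
```

```text
t 2.55 q [-0.82  0.14 -0.24  1.2  -0.    2.15] tcp [ 0.3557 -0.287   0.2314] jawyaw -79.8 F [-0.2  0.8  0.6] w 0.00021354782131170083
tcp in rack [-0.3068 -0.2294]
brass [0.768 1.386]
div1 [0.796 1.235]
div2 [0.824 1.085]
div3 [0.851 0.934]
```

Emit:
{"name": "drive_tool", "arguments": {"translation": [[0.3,0.7,0],[0.3,0.7,0],[0.3,0.7,0],[0.3,0.7,0],[0.3,0.7,0],[0.3,0.7,0],[0.3,0.7,0],[0.3,0.7,0],[0.3,0.7,0],[0.3,0.7,0]], "delta_rot": [[0,0,1],[0,0,1],[0,0,1],[0,0,1],[0,0,1],[0,0,1],[0,0,1],[0,0,1],[0,0,1],[0,0,1]], "fingers": [1,1,1,1,1,1,1,1,1,1]}}

```text
time: 3.55
tcp_pos: [0.4459, -0.0771, 0.2313]
orientation: [-0.579, -0.406, 0.579, -0.406]
ft_force: [0.5, -0.3, -0.1]
width: -0.0002
```

Emit:
{"name": "drive_tool", "arguments": {"translation": [[0.4,0.6,-0.2],[0.4,0.6,-0.2],[0.4,0.6,-0.2],[0.4,0.6,-0.2],[0.4,0.6,-0.2],[0.4,0.6,-0.2],[0.4,0.6,-0.2],[0.4,0.6,-0.2],[0.4,0.6,-0.2],[0.4,0.6,-0.2]], "delta_rot": [[0,0,1],[0,0,1],[0,0,1],[0,0,1],[0,0,1],[0,0,1],[0,0,1],[0,0,1],[0,0,1],[0,0,1]], "fingers": [1,1,1,1,1,1,1,1,1,1]}}

```text
time: 4.55
tcp_pos: [0.5661, 0.1034, 0.1714]
orientation: [0.299, 0.641, -0.299, 0.641]
ft_force: [-0.3, 0.2, -0.6]
width: 0.0002
```

Emit:
{"name": "drive_tool", "arguments": {"translation": [[0,0,0],[0,0,0],[0,0,0],[0,0,0],[0,0,0],[0,0,0],[0,0,0],[0,0,0],[0,0,0],[0,0,0]], "delta_rot": [[0,0,1],[0,0,1],[0,0,1],[0,0,1],[0,0,1],[0,0,1],[0,0,1],[0,0,1],[0,0,1],[0,0,1]], "fingers": [1,1,1,1,1,1,1,1,1,1]}}

```text
time: 5.55
tcp_pos: [0.5661, 0.1037, 0.1714]
orientation: [-0.062, 0.704, 0.062, 0.704]
ft_force: [0.1, -0.2, 0.4]
width: 0.0001
```

```bash
python3 g.py
```

```text
t 5.55 q [ 0.07  0.4  -0.04  1.13  0.   -0.1 ] tcp [0.5661 0.1037 0.1714] jawyaw 100.0 F [ 0.1 -0.2  0.4] w 7.267691840615197e-05
tcp in rack [-0.0293  0.1169]
brass [0.067 0.084]
div1 [ 0.095 -0.067]
div2 [ 0.122 -0.218]
div3 [ 0.15  -0.369]
```

Emit:
{"name": "drive_tool", "arguments": {"translation": [[0.067,0.084,0],[0.067,0.084,-0.15],[0.067,0.084,-0.3],[0.067,0.084,-0.36],[0.067,0.084,-0.4],[0.067,0.084,-0.405],[0.067,0.084,-0.41],[0.067,0.084,-0.415],[0.067,0.084,-0.415],[0.067,0.084,-0.415]], "delta_rot": [[0,0,0.007],[0,0,0.007],[0,0,0.007],[0,0,0.007],[0,0,0.007],[0,0,0.007],[0,0,0.007],[0,0,0.007],[0,0,0.007],[0,0,0.007]], "fingers": [1,1,1,1,1,1,1,1,1,1]}}

```text
time: 6.55
tcp_pos: [0.5869, 0.1291, 0.0478]
orientation: [-0.065, 0.703, 0.066, 0.705]
ft_force: [0.1, -0.1, 1.0]
width: 0.0
```

```bash
python3 g.py
python3 - <<'E'
from h import *
a=[]
for c in("top","side"):
    p,d=capture(c);q=p[100:260,150:350] if c=="top" else p[140:300,150:350]
    a.append(cv2.resize(q,None,fx=2,fy=2,interpolation=cv2.INTER_CUBIC))
cv2.imwrite("pics/b.png",cv2.resize(np.hstack(a),(800,320)))
E
```

```text
t 6.55 q [ 0.11  0.54 -0.16  0.87  0.   -0.07] tcp [0.5869 0.1291 0.0478] jawyaw 100.6 F [ 0.1 -0.1  1. ] w 2.195146265282002e-05
tcp in rack [-0.0042  0.1381]
brass [-0.002 -0.001]
div1 [ 0.025 -0.152]
div2 [ 0.053 -0.303]
div3 [ 0.081 -0.453]
```

View pics/b.png

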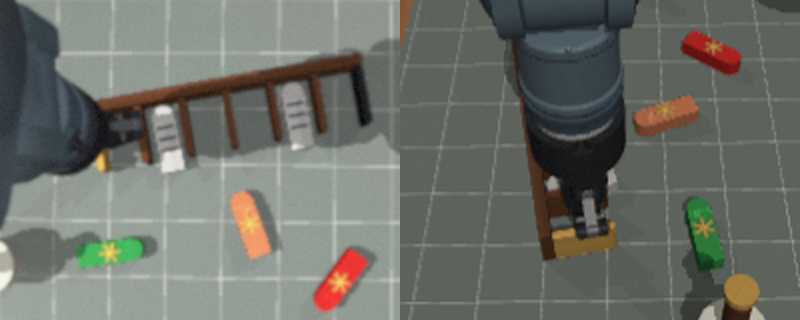

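Side view: the shut fingertips at (590,228) stand right over the brass end. The top view agrees. Now lower to touch.

Emit:
{"name": "drive_tool", "arguments": {"translation": [[0,0,-0.003],[0,0,-0.006],[0,0,-0.009],[0,0,-0.012],[0,0,-0.014],[0,0,-0.016],[0,0,-0.018],[0,0,-0.02],[0,0,-0.022],[0,0,-0.024]], "delta_rot": [[0,0,0],[0,0,0],[0,0,0],[0,0,0],[0,0,0],[0,0,0],[0,0,0],[0,0,0],[0,0,0],[0,0,0]], "fingers": [1,1,1,1,1,1,1,1,1,1]}}

```text
time: 7.65
tcp_pos: [0.5862, 0.129, 0.0401]
orientation: [-0.066, 0.704, 0.066, 0.704]
ft_force: [-2.2, -0.0, 7.7]
width: 0.0003
```

```bash
python3 g.py
```

```text
t 7.65 q [ 0.11  0.55 -0.17  0.86  0.   -0.07] tcp [0.5862 0.129  0.0401] jawyaw 100.6 F [-2.2 -0.   7.7] w 0.0002792036093587722
tcp in rack [-0.0049  0.1382]
brass [-0.    -0.001]
div1 [ 0.028 -0.151]
div2 [ 0.055 -0.302]
div3 [ 0.083 -0.453]
```

Touch on brass at z = 40.1 mm with 7.7 N. Next is a low hop to div1, touched at the same height.

Emit:
{"name": "drive_tool", "arguments": {"translation": [[0,0,0.008],[0.007,-0.038,0.01],[0.014,-0.076,0.01],[0.021,-0.114,0.01],[0.028,-0.151,0.01],[0.028,-0.151,0.007],[0.028,-0.151,0.004],[0.028,-0.151,0.002],[0.028,-0.151,0],[0.028,-0.151,0]], "delta_rot": [[0,0,0],[0,0,0],[0,0,0],[0,0,0],[0,0,0],[0,0,0],[0,0,0],[0,0,0],[0,0,0],[0,0,0]], "fingers": [1,1,1,1,1,1,1,1,1,1]}}

```text
time: 8.65
tcp_pos: [0.5944, 0.0838, 0.0401]
orientation: [-0.066, 0.704, 0.065, 0.704]
ft_force: [-1.5, -1.8, 4.0]
width: 0.0002
```

```bash
python3 g.py
```

```text
t 8.65 q [ 0.03  0.55 -0.17  0.86 -0.   -0.15] tcp [0.5944 0.0838 0.0401] jawyaw 100.7 F [-1.5 -1.8  4. ] w 0.0001600781685006999
tcp in rack [-0.0051  0.0922]
brass [-0.027  0.15 ]
div1 [ 0.    -0.001]
div2 [ 0.028 -0.152]
div3 [ 0.056 -0.302]
```

Touched div1 with 4 N. Then div2.

Emit:
{"name": "drive_tool", "arguments": {"translation": [[0,0,0.008],[0.007,-0.038,0.01],[0.014,-0.076,0.01],[0.021,-0.114,0.01],[0.028,-0.151,0.01],[0.028,-0.151,0.007],[0.028,-0.151,0.004],[0.028,-0.151,0.001],[0.028,-0.151,-0.001],[0.028,-0.151,-0.001]], "delta_rot": [[0,0,0],[0,0,0],[0,0,0],[0,0,0],[0,0,0],[0,0,0],[0,0,0],[0,0,0],[0,0,0],[0,0,0]], "fingers": [1,1,1,1,1,1,1,1,1,1]}}

```text
time: 9.65
tcp_pos: [0.6028, 0.0384, 0.0401]
orientation: [-0.066, 0.704, 0.065, 0.704]
ft_force: [-1.9, -1.5, 4.5]
width: 0.0002
```

Emit:
{"name": "drive_tool", "arguments": {"translation": [[0,0,0.008],[0.007,-0.038,0.01],[0.014,-0.076,0.01],[0.021,-0.114,0.01],[0.028,-0.151,0.01],[0.028,-0.151,0.007],[0.028,-0.151,0.004],[0.028,-0.151,0.002],[0.028,-0.151,0],[0.028,-0.151,0]], "delta_rot": [[0,0,0],[0,0,0],[0,0,0],[0,0,0],[0,0,0],[0,0,0],[0,0,0],[0,0,0],[0,0,0],[0,0,0]], "fingers": [1,1,1,1,1,1,1,1,1,1]}}

```text
time: 10.65
tcp_pos: [0.6113, -0.0071, 0.0401]
orientation: [-0.066, 0.704, 0.065, 0.704]
ft_force: [-2.8, -2.7, 6.3]
width: 0.0
```

```bash
python3 g.py
```

```text
t 10.65 q [-0.11  0.57 -0.13  0.87 -0.   -0.3 ] tcp [ 0.6113 -0.0071  0.0401] jawyaw 100.7 F [-2.8 -2.7  6.3] w 5.8098570300928715e-06
tcp in rack [-0.0049 -0.0002]
brass [-0.084  0.453]
div1 [-0.056  0.302]
div2 [-0.028  0.152]
div3 [-0.001  0.001]
```

All four touched in order: brass, div1, div2 and div3, at 4 to 8 N. Next, lift and go down beside the copper die on its right, with the jaw axis square to its side.

Emit:
{"name": "drive_tool", "arguments": {"translation": [[0,0,0.1],[0,0,0.15],[-0.15,-0.092,0.15],[-0.303,-0.184,0.15],[-0.303,-0.184,0.15],[-0.303,-0.184,0.1],[-0.303,-0.184,0],[-0.303,-0.184,-0.08],[-0.303,-0.184,-0.107],[-0.303,-0.184,-0.107]], "delta_rot": [[0,0,0],[0,0,0],[0,0,0.14],[0,0,0.14],[0,0,0.14],[0,0,0.14],[0,0,0.14],[0,0,0.14],[0,0,0.14],[0,0,0.14]], "fingers": [1,1,1,1,1,1,1,1,1,1]}}

```text
time: 11.65
tcp_pos: [0.5194, -0.0613, 0.0062]
orientation: [-0.117, 0.698, 0.118, 0.696]
ft_force: [-0.4, -0.2, -0.6]
width: 0.0001
```

```bash
cat > l.py <<'E'
import sys
from h import *
a=[]
for c in("top","side"):
    p,d=capture(c);q=p[130:270,200:360] if c=="top" else p[140:280,190:350]
    a.append(cv2.resize(q,(400,350),interpolation=cv2.INTER_CUBIC))
cv2.imwrite(sys.argv[1],np.hstack(a))
for c in ("top","side"):
    for e in masks_of("die",c):
        p_=e["pixels"];vs,us=np.where(p_)
        pic,_=capture(c) if False else (None,None)
        W=np.array([px2w(c,u,v,z=.018)[:2] for u,v in zip(us,vs)],np.float32)
        w,V=np.linalg.eigh(np.cov(W.T));ax=V[:,1]*np.sign(V[0,1])
        b=np.array([.616,-.006]);g=np.radians(10.4);M=np.array([[np.cos(g),-np.sin(g)],[np.sin(g),np.cos(g)]])
        print(c,e["confidence"],len(us),cv2.minAreaRect(W*1000)[1],"yaw",np.degrees(np.arctan2(ax[1],ax[0])).round(1),"ctr",W.mean(0).round(4),"rack",(M.T@(W.mean(0)-b)).round(4))
E
python3 g.py; python3 l.py pics/c.png
```

```text
t 11.65 q [-0.24  0.46 -0.42  0.69  0.   -0.57] tcp [ 0.5194 -0.0613  0.0062] jawyaw 109.1 F [-0.4 -0.2 -0.6] w 7.777446916759924e-05
tcp in rack [-0.105 -0.037]
brass [0.222 0.634]
div1 [0.25  0.483]
div2 [0.278 0.332]
div3 [0.305 0.181]
top 0.34 1915 (79.92619323730469, 294.5948181152344) yaw -77.6 ctr [0.6423 0.0048] rack [0.0278 0.0059]
side 0.73 470 (27.14481544494629, 77.27519226074219) yaw -82.7 ctr [0.4753 0.1202] rack [-0.1156  0.1495]
side 0.71 379 (39.379356384277344, 75.70137023925781) yaw -42.1 ctr [ 0.4489 -0.1194] rack [-0.1848 -0.0813]
side 0.55 421 (73.43214416503906, 36.895904541015625) yaw 24.3 ctr [ 0.5059 -0.0273] rack [-0.1121 -0.001 ]
```

View pics/c.png

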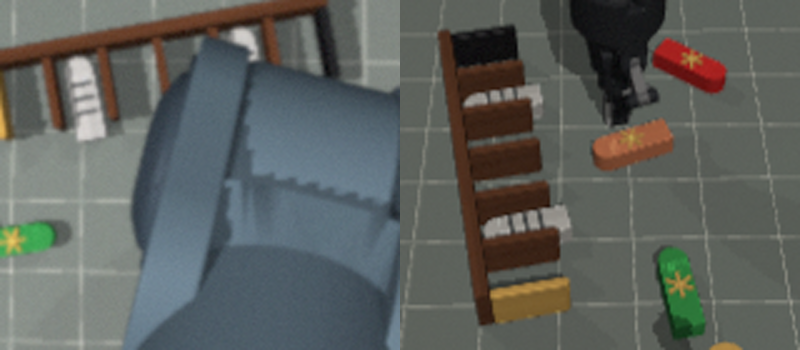

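Side view: the fingertips at (620,110) stand beside the middle of the copper die at (633,143). Push it sideways towards the gap's line, turning with it.

Emit:
{"name": "drive_tool", "arguments": {"translation": [[-0.003,0.011,0],[-0.006,0.022,0],[-0.01,0.034,0],[-0.013,0.045,0],[-0.016,0.056,0],[-0.019,0.067,0],[-0.022,0.078,0],[-0.025,0.089,0],[-0.028,0.1,0],[-0.03,0.108,0]], "delta_rot": [[0,0,0],[0,0,0],[0,0,0],[0,0,0],[0,0,-0.02],[0,0,-0.045],[0,0,-0.07],[0,0,-0.1],[0,0,-0.12],[0,0,-0.14]], "fingers": [1,1,1,1,1,1,1,1,1,1]}}

```text
time: 12.85
tcp_pos: [0.5116, -0.0297, 0.0074]
orientation: [-0.065, 0.704, 0.065, 0.704]
ft_force: [0.1, -3.5, 2.2]
width: -0.0002
```

```bash
python3 g.py; python3 l.py pics/d.png
```

```text
t 12.85 q [-0.18  0.44 -0.46  0.67 -0.   -0.37] tcp [ 0.5116 -0.0297  0.0074] jawyaw 100.5 F [ 0.1 -3.5  2.2] w -0.0002383692816189607
tcp in rack [-0.107  -0.0044]
brass [0.249 0.528]
div1 [0.276 0.378]
div2 [0.304 0.227]
div3 [0.332 0.076]
top 0.74 323 (24.540388107299805, 58.599578857421875) yaw -80.5 ctr [0.4755 0.1252] rack [-0.1145  0.1544]
side 0.88 486 (28.562850952148438, 77.8982925415039) yaw -83.5 ctr [0.4754 0.1207] rack [-0.1154  0.15  ]
side 0.75 433 (71.044189453125, 37.19549560546875) yaw 20.0 ctr [ 0.5   -0.002] rack [-0.1134  0.0249]
side 0.52 260 (36.25386047363281, 56.720977783203125) yaw -46.9 ctr [ 0.4416 -0.1136] rack [-0.191  -0.0744]
```

View pics/d.png

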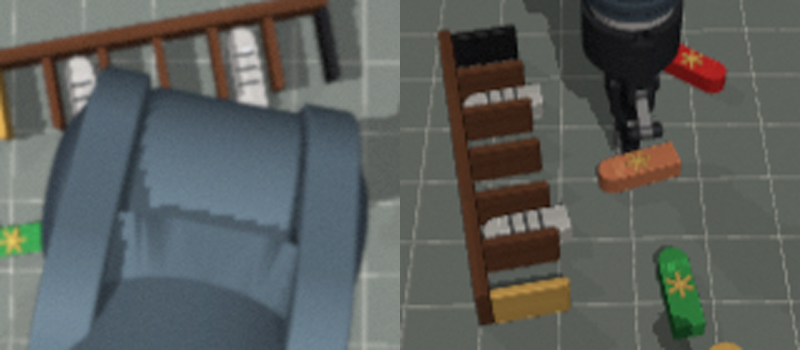

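The die now lies at about rack (−112, +25) mm and is still a few degrees over-turned. A flush push on its square rear should straighten it. Back off, go over and down behind it.

Emit:
{"name": "drive_tool", "arguments": {"translation": [[0.006,-0.033,0],[0.006,-0.033,0.08],[0.006,-0.033,0.16],[-0.1,0.03,0.18],[-0.23,0.049,0.18],[-0.23,0.049,0.18],[-0.23,0.049,0.1],[-0.23,0.049,0.03],[-0.23,0.049,0],[-0.23,0.049,0]], "delta_rot": [[0,0,0],[0,0,0],[0,0,0],[0,0,0],[0,0,0],[0,0,0],[0,0,0],[0,0,0],[0,0,0],[0,0,0]], "fingers": [1,1,1,1,1,1,1,1,1,1]}}

```text
time: 14.05
tcp_pos: [0.4409, -0.0148, 0.0059]
orientation: [-0.065, 0.705, 0.066, 0.703]
ft_force: [-1.2, -0.3, -0.6]
width: -0.0002
```

```bash
python3 g.py; python3 l.py pics/e.png
```

```text
t 14.05 q [-0.18  0.33 -0.64  0.6   0.   -0.36] tcp [ 0.4409 -0.0148  0.0059] jawyaw 100.6 F [-1.2 -0.3 -0.6] w -0.00017585043035843857
tcp in rack [-0.1738  0.0229]
brass [0.484 0.479]
div1 [0.512 0.328]
div2 [0.54  0.177]
div3 [0.567 0.026]
top 0.8 340 (66.07925415039062, 24.101621627807617) yaw 19.2 ctr [ 0.5051 -0.0013] rack [-0.1082  0.0247]
top 0.8 327 (26.229785919189453, 57.91773223876953) yaw -39.3 ctr [ 0.4551 -0.1223] rack [-0.1793 -0.0854]
top 0.78 389 (24.797706604003906, 72.84325408935547) yaw -81.1 ctr [0.4764 0.1201] rack [-0.1146  0.1492]
side 0.82 509 (28.909807205200195, 78.66864013671875) yaw -82.1 ctr [0.4762 0.1205] rack [-0.1147  0.1497]
side 0.74 457 (73.93326568603516, 36.886314392089844) yaw 20.1 ctr [ 0.5017 -0.0017] rack [-0.1116  0.0249]
side 0.6 88 (19.828380584716797, 42.7509880065918) yaw -86.1 ctr [ 0.4713 -0.131 ] rack [-0.1649 -0.0969]
```

View pics/e.png

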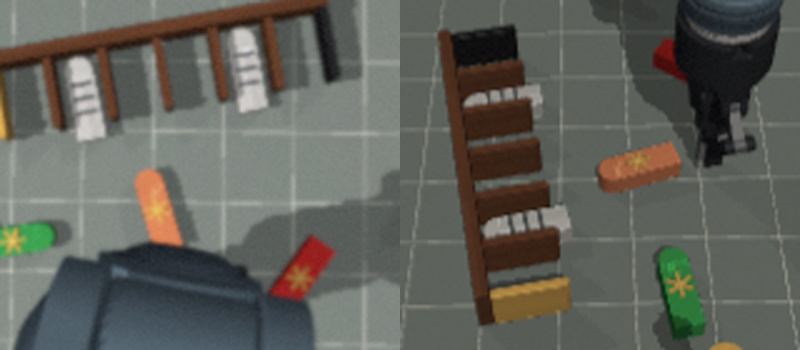

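Top crop: the die's nose at (148,172) and tail at (168,243), heading about 16° against the rack's 10.5°. The gap mouth's centre is at (140,114), so it is lined up within 3 mm. Now push on the rear.

Emit:
{"name": "drive_tool", "arguments": {"translation": [[0.016,0.003,0],[0.032,0.006,0],[0.048,0.009,0],[0.064,0.012,0],[0.08,0.015,0],[0.096,0.018,0],[0.112,0.021,0],[0.128,0.024,0],[0.144,0.027,0],[0.16,0.03,0]], "delta_rot": [[0,0,0],[0,0,0],[0,0,0],[0,0,0],[0,0,0],[0,0,0],[0,0,0],[0,0,0],[0,0,0],[0,0,0]], "fingers": [1,1,1,1,1,1,1,1,1,1]}}

```text
time: 15.25
tcp_pos: [0.491, -0.006, 0.0071]
orientation: [-0.066, 0.704, 0.066, 0.704]
ft_force: [-1.2, -0.9, -0.1]
width: 0.0006
```

```bash
python3 g.py; python3 l.py pics/f.png
```

```text
t 15.25 q [-0.14  0.41 -0.51  0.65  0.   -0.33] tcp [ 0.491  -0.006   0.0071] jawyaw 100.6 F [-1.2 -0.9 -0.1] w 0.0005696194546058468
tcp in rack [-0.1229  0.0226]
brass [0.317 0.449]
div1 [0.345 0.298]
div2 [0.372 0.148]
div3 [ 0.4   -0.003]
top 0.68 206 (25.702293395996094, 49.02324295043945) yaw -18.2 ctr [ 0.4602 -0.1302] rack [-0.1757 -0.094 ]
top 0.48 348 (68.60748291015625, 24.178112030029297) yaw 13.5 ctr [0.5937 0.0592] rack [-0.0101  0.0682]
top 0.47 62 (21.271869659423828, 13.91318130493164) yaw 73.8 ctr [0.5618 0.0037] rack [-0.0515  0.0193]
side 0.94 479 (27.36762046813965, 77.92227172851562) yaw -83.1 ctr [0.4755 0.1197] rack [-0.1155  0.149 ]
side 0.9 469 (71.94344329833984, 40.08922576904297) yaw 10.5 ctr [0.535  0.0009] rack [-0.0784  0.0214]
side 0.37 332 (61.509857177734375, 30.748620986938477) yaw 13.8 ctr [0.6069 0.029 ] rack [-0.0026  0.0361]
```

View pics/f.png

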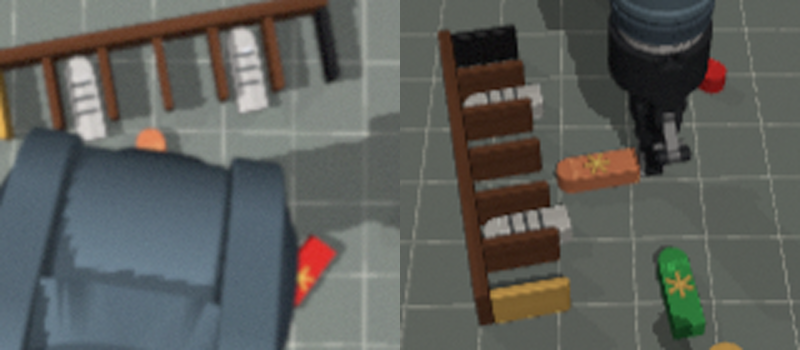

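Side view: the die is now parallel to the dividers, with its nose at (562,178) in front of gap 3. The top view puts it some 3–5 mm right of the gap's middle, so I push on slightly leftward.

Emit:
{"name": "drive_tool", "arguments": {"translation": [[0.006,0.003,0],[0.012,0.005,0],[0.018,0.008,0],[0.024,0.01,0],[0.03,0.013,0],[0.036,0.016,0],[0.042,0.018,0],[0.048,0.021,0],[0.054,0.023,0],[0.06,0.025,0]], "delta_rot": [[0,0,0],[0,0,0],[0,0,0],[0,0,0],[0,0,0],[0,0,0],[0,0,0],[0,0,0],[0,0,0],[0,0,0]], "fingers": [1,1,1,1,1,1,1,1,1,1]}}

```text
time: 16.45
tcp_pos: [0.5087, 0.0016, 0.0072]
orientation: [-0.065, 0.704, 0.066, 0.704]
ft_force: [-2.1, -1.3, -0.3]
width: 0.0002
```

```bash
python3 g.py; python3 l.py pics/g.png
```

```text
t 16.45 q [-0.12  0.43 -0.47  0.67  0.   -0.31] tcp [0.5087 0.0016 0.0072] jawyaw 100.6 F [-2.1 -1.3 -0.3] w 0.00018108101209749603
tcp in rack [-0.1042  0.0269]
brass [0.258 0.424]
div1 [0.286 0.273]
div2 [0.314 0.122]
div3 [ 0.341 -0.028]
top 0.88 406 (28.554195404052734, 67.35052490234375) yaw -33.7 ctr [ 0.4505 -0.1201] rack [-0.1834 -0.0823]
side 0.84 461 (27.48339080810547, 76.86036682128906) yaw -83.7 ctr [0.4755 0.1213] rack [-0.1152  0.1506]
side 0.75 185 (34.85246276855469, 47.84007263183594) yaw -69.9 ctr [ 0.4358 -0.1119] rack [-0.1963 -0.0716]
side 0.61 428 (69.4398193359375, 37.22412109375) yaw 0.4 ctr [0.5518 0.0036] rack [-0.0614  0.021 ]
side 0.52 181 (30.05116081237793, 68.12916564941406) yaw 1.9 ctr [ 0.6174 -0.0844] rack [-0.0128 -0.0774]
```

View pics/g.png

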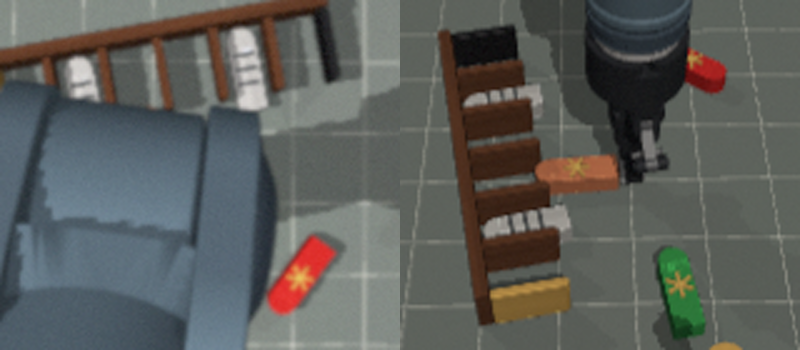

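The die has turned clockwise, with its nose at the gap mouth by div3 (540,172). Back off 5 mm, shift the fingertip 7 mm right and push there, so that the die turns back into line.

Emit:
{"name": "drive_tool", "arguments": {"translation": [[-0.016,-0.003,0],[-0.012,-0.026,0],[-0.012,-0.026,0],[-0.004,-0.025,0],[0.004,-0.023,0],[0.015,-0.021,0],[0.026,-0.019,0],[0.037,-0.017,0],[0.048,-0.015,0],[0.057,-0.013,0]], "delta_rot": [[0,0,0],[0,0,0],[0,0,0],[0,0,0],[0,0,0],[0,0,0],[0,0,0],[0,0,0],[0,0,0],[0,0,0]], "fingers": [1,1,1,1,1,1,1,1,1,1]}}

```text
time: 17.65
tcp_pos: [0.526, -0.0022, 0.0071]
orientation: [-0.065, 0.704, 0.066, 0.704]
ft_force: [-2.3, 0.0, -0.3]
width: 0.0002
```

```bash
python3 g.py; python3 l.py pics/i.png
```

```text
t 17.65 q [-0.13  0.46 -0.42  0.69  0.   -0.31] tcp [ 0.526  -0.0022  0.0071] jawyaw 100.6 F [-2.3  0.  -0.3] w 0.00019381213482459617
tcp in rack [-0.0879  0.02  ]
brass [0.201 0.437]
div1 [0.228 0.286]
div2 [0.256 0.135]
div3 [ 0.284 -0.016]
top 0.63 390 (26.11988639831543, 66.66905975341797) yaw -37.1 ctr [ 0.4506 -0.1214] rack [-0.1835 -0.0837]
side 0.83 513 (29.470943450927734, 80.09165954589844) yaw -82.8 ctr [0.4748 0.1192] rack [-0.1162  0.1486]
side 0.71 331 (37.931060791015625, 71.90005493164062) yaw -47.1 ctr [ 0.446  -0.1171] rack [-0.1873 -0.0786]
side 0.7 1481 (102.90999603271484, 61.4893798828125) yaw 72.1 ctr [0.4578 0.2188] rack [-0.115   0.2497]
side 0.66 346 (68.81117248535156, 37.049659729003906) yaw -6.2 ctr [0.5626 0.0062] rack [-0.0503  0.0217]
```

View pics/i.png

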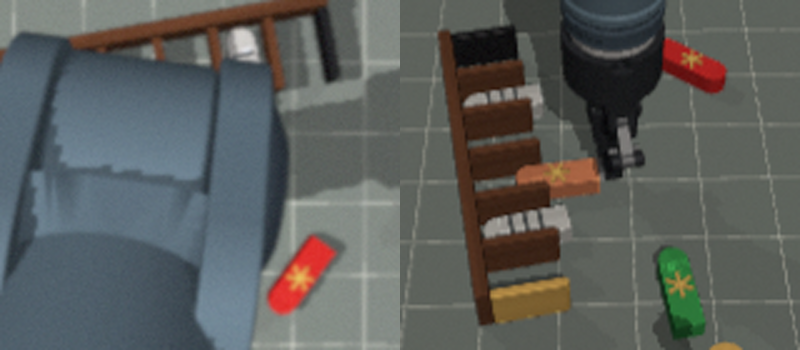

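The nose has entered gap 3 (side view, star at (557,174)), and the force is only 2 N. Push on straight.

Emit:
{"name": "drive_tool", "arguments": {"translation": [[0.01,0.002,0],[0.02,0.004,0],[0.03,0.006,0],[0.04,0.007,0],[0.05,0.009,0],[0.06,0.011,0],[0.07,0.013,0],[0.08,0.015,0],[0.09,0.016,0],[0.098,0.018,0]], "delta_rot": [[0,0,0],[0,0,0],[0,0,0],[0,0,0],[0,0,0],[0,0,0],[0,0,0],[0,0,0],[0,0,0],[0,0,0]], "fingers": [1,1,1,1,1,1,1,1,1,1]}}

```text
time: 18.85
tcp_pos: [0.5553, 0.0031, 0.0072]
orientation: [-0.065, 0.704, 0.066, 0.704]
ft_force: [-3.4, 0.1, 1.8]
width: -0.0002
```

```bash
python3 g.py; python3 l.py pics/j.png|grep side
```

```text
t 18.85 q [-0.11  0.51 -0.34  0.73  0.   -0.29] tcp [0.5553 0.0031 0.0072] jawyaw 100.6 F [-3.4  0.1  1.8] w -0.00019161190224602508
tcp in rack [-0.058   0.0199]
brass [0.103 0.419]
div1 [0.13  0.268]
div2 [0.158 0.117]
div3 [ 0.186 -0.033]
side 0.76 512 (28.88351058959961, 78.96807861328125) yaw -82.8 ctr [0.4763 0.1201] rack [-0.1146  0.1493]
side 0.69 386 (41.81952667236328, 75.79649353027344) yaw -44.1 ctr [ 0.449  -0.1191] rack [-0.1846 -0.0811]
side 0.58 252 (69.57001495361328, 37.202152252197266) yaw -2.3 ctr [0.5944 0.0085] rack [-0.0186  0.0182]
```

Nearly home. The last millimetres go slowly, until the force rises.

Emit:
{"name": "drive_tool", "arguments": {"translation": [[0.002,0,0],[0.004,0.001,0],[0.006,0.001,0],[0.008,0.001,0],[0.01,0.002,0],[0.012,0.002,0],[0.014,0.003,0],[0.016,0.003,0],[0.018,0.003,0],[0.02,0.004,0]], "delta_rot": [[0,0,0],[0,0,0],[0,0,0],[0,0,0],[0,0,0],[0,0,0],[0,0,0],[0,0,0],[0,0,0],[0,0,0]], "fingers": [1,1,1,1,1,1,1,1,1,1]}}

```text
time: 20.05
tcp_pos: [0.561, 0.0042, 0.0072]
orientation: [-0.065, 0.704, 0.066, 0.704]
ft_force: [-3.3, -1.8, 1.7]
width: -0.0002
```

Emit:
{"name": "drive_tool", "arguments": {"translation": [[0.001,0,0],[0.002,0,0],[0.003,0.001,0],[0.004,0.001,0],[0.005,0.001,0],[0.006,0.001,0],[0.007,0.001,0],[0.008,0.001,0],[0.009,0.002,0],[0.01,0.002,0]], "delta_rot": [[0,0,0],[0,0,0],[0,0,0],[0,0,0],[0,0,0],[0,0,0],[0,0,0],[0,0,0],[0,0,0],[0,0,0]], "fingers": [1,1,1,1,1,1,1,1,1,1]}}

```text
time: 21.05
tcp_pos: [0.5613, 0.0043, 0.0069]
orientation: [-0.066, 0.706, 0.065, 0.702]
ft_force: [-8.4, -2.4, 5.8]
width: 0.0001
```

Emit:
{"name": "drive_tool", "arguments": {"translation": [[0.002,0,0],[0.004,0.001,0],[0.006,0.001,0],[0.008,0.001,0],[0.01,0.002,0],[0.01,0.002,0],[0.01,0.002,0],[0.01,0.002,0],[0.01,0.002,0],[0.01,0.002,0]], "delta_rot": [[0,0,0],[0,0,0],[0,0,0],[0,0,0],[0,0,0],[0,0,0],[0,0,0],[0,0,0],[0,0,0],[0,0,0]], "fingers": [1,1,1,1,1,1,1,1,1,1]}}

```text
time: 22.05
tcp_pos: [0.5613, 0.0045, 0.0065]
orientation: [-0.066, 0.708, 0.065, 0.701]
ft_force: [-14.2, -4.3, 11.8]
width: 0.0002
```

The die does not yield at 14 N, so it is home. Back off level, lift, and clear the view.

Emit:
{"name": "drive_tool", "arguments": {"translation": [[-0.02,-0.004,0],[-0.06,-0.011,0],[-0.12,-0.02,0],[-0.12,-0.02,0.15],[-0.12,-0.02,0.3],[-0.12,-0.02,0.45],[-0.12,-0.02,0.6],[-0.16,-0.2,0.7],[-0.25,-0.4,0.7],[-0.3,-0.6,0.7]], "delta_rot": [[0,0,0],[0,0,0],[0,0,0],[0,0,0],[0,0,0],[0,0,0],[0,0,0],[0,0,0],[0,0,0],[0,0,0]], "fingers": [1,1,1,1,1,1,1,1,1,1]}}

```text
time: 23.05
tcp_pos: [0.4901, -0.1391, 0.2187]
orientation: [-0.067, 0.702, 0.065, 0.706]
ft_force: [0.8, 0.2, -0.8]
width: 0.0
```

Emit:
{"name": "drive_tool", "arguments": {"translation": [[0,-0.15,0],[0,-0.3,0],[0,-0.4,0],[0,-0.4,0],[0,-0.4,0],[0,-0.4,0],[0,-0.4,0],[0,-0.4,0],[0,-0.4,0],[0,-0.4,0]], "delta_rot": [[0,0,0],[0,0,0],[0,0,0],[0,0,0],[0,0,0],[0,0,0],[0,0,0],[0,0,0],[0,0,0],[0,0,0]], "fingers": [1,1,1,1,1,1,1,1,1,1]}}

```text
time: 24.05
tcp_pos: [0.4882, -0.257, 0.2164]
orientation: [-0.066, 0.704, 0.066, 0.704]
ft_force: [0.1, -0.7, 0.7]
width: 0.0002
```

```bash
python3 g.py; python3 l.py pics/k.png
python3 - <<'E'
from h import *
for c in("top","side"):
    for t in("grey_die_a_center","paint","maul"):
        print(c,t,[np.round(r["centre"],3).tolist() for r in spot_point(t,c)][:3])
E
```

```text
t 24.05 q [-0.6   0.33 -0.02  1.22  0.   -0.79] tcp [ 0.4882 -0.257   0.2164] jawyaw 100.7 F [ 0.1 -0.7  0.7] w 0.00015610687961932498
tcp in rack [-0.171  -0.2238]
brass [0.327 1.286]
div1 [0.354 1.135]
div2 [0.382 0.984]
div3 [0.41  0.834]
top 0.9 362 (69.13353729248047, 24.700401306152344) yaw 11.0 ctr [0.6039 0.0176] rack [-0.0077  0.0254]
top 0.65 403 (25.836923599243164, 72.52610778808594) yaw -81.3 ctr [0.4764 0.1186] rack [-0.1149  0.1478]
top 0.56 448 (29.737823486328125, 69.5680160522461) yaw -36.5 ctr [ 0.4501 -0.1202] rack [-0.1838 -0.0824]
top grey_die_a_center [[0.595, 0.058, 0.009]]
top paint [[0.557, -0.274, -0.0], [0.61, 0.036, 0.002]]
top maul [[0.466, 0.231, 0.002]]
side grey_die_a_center [[0.597, 0.052, 0.013], [0.623, -0.075, 0.011]]
side paint [[0.558, -0.275, -0.002]]
side maul [[0.466, 0.234, 0.002]]Traceback (most recent call last):
  File "l.py", line 12, in <module>
    W=np.array([px2w(c,u,v,z=.018)[:2] for u,v in zip(us,vs)],np.float32)
                ~~~~^^^^^^^^^^^^^^
  File "h.py", line 4, in px2w
    ci=camera_info(cam);K=np.array(ci["camera_matrix"]);k=ci["k1"]
ValueError: time passes only in moves, steps and waits
```

View pics/k.png

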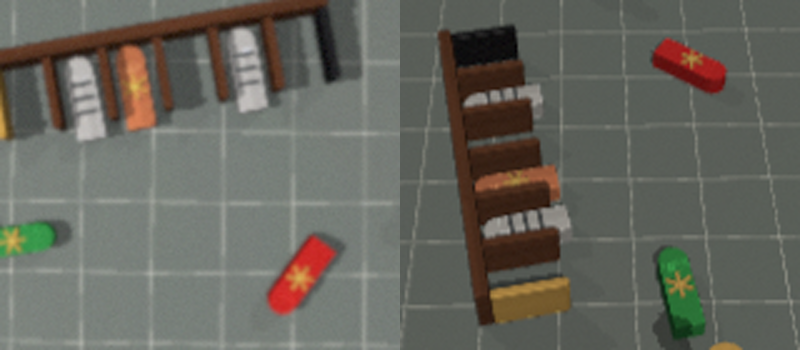

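Copper sits in gap 3 at top crop (137,87), aligned with the gap and to the same depth as the grey dies. The tool is clear, so I hand in.

```bash
python3 -c "
from station import *
print(hand_in())"
```

```text
the job is handed in; nothing more can be done
None
```

The copper die is in the third gap from the brass end, pushed along the bench the whole way and never gripped or lifted. I've handed the job in; no verdict was reported.

- **Touching:** the shut fingertips touched the brass end, then div1, div2 and div3, with readings of 4–8 N at a height of 40.1 mm. I lifted about 3 mm between dividers instead of dragging along the tops.
- **Pushing:** I pushed the die sideways to line it up with the gap, then from its rear end. It turned out of line at the gap mouth, so I pushed on its right side to bring it back. I stopped when it would not move further at 14 N.
- **Last checks, arm clear of everything:**
  - The die's heading was 11.0° against the rack's 10.4°.
  - Its centre was at (−8, +25) mm in the rack frame, where home is (−5, +23); the measurement is good to a few mm.
  - In the picture it sits as deep as the grey dies.
  - The left grey die, bottle and maul were within measuring error of where they started. The right grey die looked unmoved in the picture.
- **Failed or disagreed:**
  - The side-camera part of the last die check stopped with a `camera_info` error, so the final position comes from the top camera, backed by the side picture.
  - The side camera's headings for the die had read several degrees off earlier, so I relied on the pictures instead.

The clock read about 24 s when the last checks began, against the 70 s limit.

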